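# Proof-pull a trellis anchor with the bench pull gauge

### The arm

A 6-joint arm with a two-finger parallel gripper is mounted at the origin on the work surface. World frame = base frame: x ahead of the robot, y to its left, z up, the work surface at z = 0. Lengths are in m, angles in rad, forces in N, time in s.
With the tool pointing down it reaches from about 0.275 to 0.725 m from the base axis. Payload 15.9 kg.
Tool frame: the origin (TCP) lies between the finger pads; the fingertips stand 8 mm ahead of it and the grasp point (between the pads) lies 11 mm behind it (ctrl.tcp_to_tips is the distance from the TCP to the fingertips, in m); z points along the fingers, y is the line along which they close (so a half turn about z gives the same grasp; the last joint's range is limited). The gripper opens to 85 mm and grips with 20 to 120 N. Pads are 22 mm wide; open, the fingers measure 114 mm over their backs; the gripper's body (76 mm by 85 mm) begins 54 mm behind the grasp point. The pads swing forward as they close: fully open they stand 13 mm farther back than shut.
Start: joints at [1.144, 0.213, -0.034, 1.323, 0, 1.571], TCP at [0.207, 0.455, 0.212] pointing down, gripper open.
Joint ranges: [-2.98, 2.98], [-0.74, 1.72], [-1.14, 1.35], [-2.1, 2.04], [-1.57, 1.44], [-3.14, 3.14]. Speed limits (rad/s): [1.89, 1.89, 2.39, 2.57, 3.14, 3.14].

### API

Orientations are given as a rotation vector (axis times angle).
In Python, from plant import ctrl, optics, close_job gives the robot as it stands.
- The arm moves only by the shell command python3 -m creep 'ROWS' [FORCE]. ROWS is a JSON object of lists of equal length, an entry for each row: "slide": the shift along the tool's x, y, z in m, a list of three; "rotation": the turn, a rotation vector about the tool's x, y, z in rad, a list of three; "fingers": the finger opening in m, from 0 to 0.0854. In form: {"slide": [[dx, dy, dz], ...], "rotation": [[rx, ry, rz], ...], "fingers": [fingers, ...]}. A call has 1 to 20 rows; each row shifts and turns the commanded pose from where the row before left it, along the tool's axes as they then stand; what a row does not reach is not made up. A row lasts 1/8 s, in which the tool goes at most 62.5 mm and 10.7 degrees, less where a joint would pass 70% of its speed; a pose out of reach is approached as far as the arm can. A call with a gripper value outside its range is refused whole. The fingers move at their own pace and stop on an object; FORCE is the grip in N (left out, the last holds). Time passes only in rows, so rows that do not move let the fingers close. It gives the time, the measured TCP pose, the force, the opening and the grip force at its end, in the units of the state.
- ctrl.state(): the state, without advancing time (a new reading comes with each control period).
- optics.get_image(name): name is "scene" or "side" or "wrist"; returns the picture (480x640x3 uint8, red, green, blue); there is no depth.
- optics.calibration(name): a dict with "fx", "fy", "cx", "cy" (pixels), "T" (4x4, takes a point from camera to world coordinates). Camera axes: x right, y up, looking along -z (the intrinsics and any distortion apply to the point x, -y, -z); pixel columns grow to the right and rows downward; lengths in m; the calibration is good to about 2 mm. The wrist camera is an equidistant fisheye: a pixel r from the principal point sees the ray r / f radians off the axis. A picture is of the moment at which its call begins: read the wrist's pose just before it. calibration takes no time and is no camera call; for the wrist camera it gives the pose at the moment of the call.
- close_job(): hands the job in; it is judged then, once.
The state is a dict: "time_s": time; "joint_positions": joint angles; "joint_vel": joint speeds; "joint_torque": joint torques, N m; "ee_pos": TCP position; "eef_rot": TCP orientation; "contact_force": force on the tool from outside, world axes, zero at the start; "moment": the same for the moment, N m; "grip_width": finger opening in m; "grasp_force": force on a finger pad.
Only numpy, scipy, OpenCV 4.12 (cv2) and the standard library are available. Lean on these libraries where they do the work, as an engineer would, in place of code of your own. Each camera call takes 0.05 s, during which the arm holds its last target. There are 200 camera calls.

### The job

Proof-test the trellis anchor: draw the red pull plate of the bench pull gauge straight out until the orange drag marker stands wholly inside the green band, and keep the pull on there for about two seconds. Then ease the plate all the way back home against its spring, without letting it snap, so that the marker is left standing in the green band as the record. Work by the pull plate only: do not touch the orange marker, and leave the two loose pots beside the gauge where they stand.

Things in the scene. Friction and masses are not known exactly. Their poses are not given: they have to be found in the camera images.
- gauge: Pull gauge fixed to the table on a plywood board (x -150 to +220 mm in its frame, 100 mm wide, 12 mm thick). Origin at table height under the gauge, z up; the plate is pulled along its -x. Aluminium housing x -58 to +132 mm, 59 mm wide, top at z = 48 mm, white scale on top. Wooden trellis foot with the anchor at x = +195 mm, 71 mm tall.
- pull_plate (a point): Centre (z = 54 mm) of the upright red pull plate on the drawbar's end: 12 mm thick along the gauge's x, 64 mm wide, z from 20 to 88 mm. Home at x = -136 mm in the gauge's frame: 72 mm of room lies between its inner face and the housing front, crossed only by the drawbar, a 10 mm rod with its top at z = 35 mm.
- drawbar (a joint): How far the drawbar with the pull plate is drawn out along the gauge's -x, in m: 0 = home, 0.11 = end stop. A spring draws it home with about 3 N at 0, rising to 17 N at 0.11.
- pusher (a point): Centre of the yellow pusher bar on top of the housing (6 mm along the gauge's x, 34 mm wide, 8 mm tall, z = 53.5 mm). It is part of the drawbar and moves with the pull plate; home at x = +98 mm in the gauge's frame.
- drag_marker: The orange drag marker as a solid; its origin lies on the gauge's origin when the marker is home, so use marker for its place.
- marker (a point): Orange drag marker on top of the housing, centre in x and y, z = 53.5 mm: 6 mm along the gauge's x, 40 mm wide, top at 65.5 mm. Home at x = +91 mm in the gauge's frame, starts up to 20 mm farther out. The pusher pushes it along -x (touching at 6 mm between centres); light friction keeps it where it was pushed to.
- band: Green band clipped over the scale: 26 mm long along the gauge's x, 59 mm wide, flat on the housing's top. Origin at its centre at z = 48 mm, axes as the gauge's. It is 45 to 75 mm farther out than the marker's home place.
- pot_a: Loose empty terracotta-coloured plastic pot, 72 mm across the rim, 70 mm tall, origin at the centre of its underside, standing beside the path of the pull plate. Leave it alone.
- pot_b: Second loose empty pot, like pot_a, on the other side of the path. Leave it alone.

How it is judged:
By the outcome, as a careful person would: the job done as asked, in the order asked, and still so for the second after the job is handed in, with the robot touching nothing.
It also fails if it takes over 38 s, if anything falls off the work surface, if the arm or the gripper's body presses on something with over 40 N, if the wrist force passes 120 N, or if a joint passes its speed limit or range.

## Working session

There is one attempt and no reset: what is moved stays moved. The work goes in short steps, Python scripts to look and compute and a shell command to move; the robot and the scene stay as the last step left them, time stands still between calls to the robot, and variables do not carry over. Pictures are saved under pics/ and viewed, at most 10 in all, crops included, and the job is handed in when it is done.

```bash
mkdir -p pics; ls
python3 - <<'E'
from plant import ctrl, optics
import cv2,numpy as np
s=ctrl.state();print(s['time_s'],s['ee_pos'],s['eef_rot'],s['grip_width'])
ims=[]
for n in("scene","side","wrist"):
    im=optics.get_image(n);cv2.imwrite(f'pics/{n}0.png',im[:,:,::-1]);ims.append(im)
    c=optics.calibration(n);print(n,{k:(np.round(v,4).tolist() if k=='T' else v) for k,v in c.items()})
E
```

```text
pics
0.0 [0.20681638 0.45482126 0.21141126] [-6.65285049e-01 -3.07005391e+00  1.71972890e-03] 0.08518524585909511
scene {'fx': 447.2128022928415, 'fy': 447.2128022928415, 'cx': 313.2148712781278, 'cy': 238.53043170402256, 'T': [[0.1076, -0.7553, 0.6464, 1.0246], [0.9941, 0.0909, -0.0593, 0.1322], [-0.014, 0.649, 0.7607, 0.5732], [0.0, 0.0, 0.0, 1.0]]}
side {'fx': 541.2911719697619, 'fy': 541.2911719697619, 'cx': 323.9229114877659, 'cy': 243.00248740759332, 'T': [[-0.9582, 0.1943, -0.2102, 0.3745], [-0.2862, -0.6383, 0.7146, 0.8388], [0.0047, 0.7449, 0.6672, 0.7009], [0.0, 0.0, 0.0, 1.0]]}
wrist {'fx': 371.64829954431775, 'fy': 371.64829954431775, 'cx': 314.19860863100826, 'cy': 238.61514373136086, 'T': [[0.4136, -0.8744, -0.2536, 0.1429], [0.9104, 0.3972, 0.1155, 0.4853], [-0.0003, -0.2787, 0.9604, 0.3737], [0.0, 0.0, 0.0, 1.0]]}
```

View pics/scene0.png

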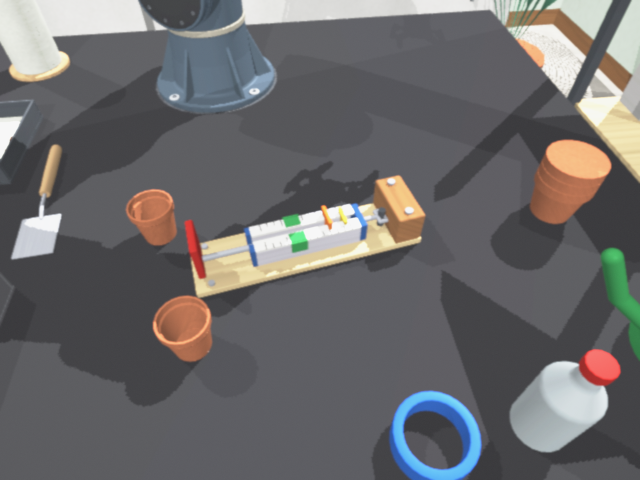

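View pics/side0.png

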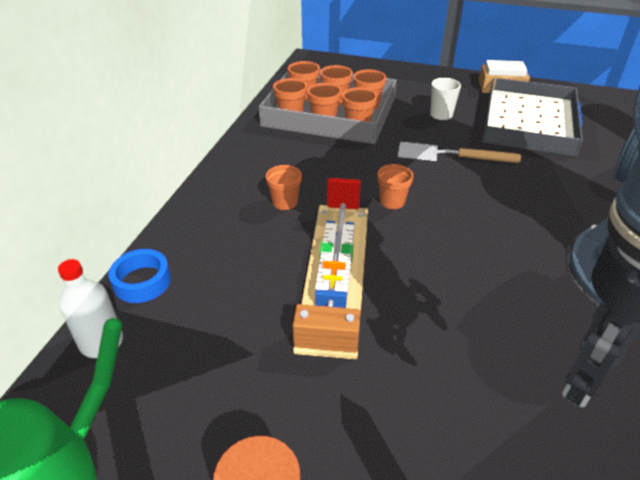

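The scene view shows the plate at (195,250), green band pieces at (291,221) and (300,242), marker at (327,217), pusher at (343,215), and pots at (152,217) and (185,328). In the side view the plate is at (344,193), the marker at (334,265), and the pots at (284,187) and (395,186).

```bash
cat > h.py <<'E'
import cv2,numpy as np
from plant import ctrl,optics
def rays(n,px,c=None):
    c=c or optics.calibration(n);px=np.atleast_2d(px).astype(float);T=np.array(c['T'])
    x=(px[:,0]-c['cx'])/c['fx'];y=(px[:,1]-c['cy'])/c['fy']
    if n=='wrist':
        r=np.hypot(x,y)+1e-12;d=np.c_[x/r*np.sin(r),-y/r*np.sin(r),-np.cos(r)]
    else: d=np.c_[x,-y,-np.ones(len(x))]
    d=d@T[:3,:3].T
    return T[:3,3],d/np.linalg.norm(d,axis=1,keepdims=True)
def onplane(n,px,z,c=None):
    o,d=rays(n,px,c);return o+d*((z-o[2])/d[:,2])[:,None]
def tri(*obs):
    A=np.zeros((3,3));b=np.zeros(3);L=[]
    for n,p in obs:
        o,d=rays(n,p);P=np.eye(3)-np.outer(d[0],d[0]);A+=P;b+=P@o;L.append((P,o))
    x=np.linalg.solve(A,b);return x,[np.linalg.norm(P@(x-o)) for P,o in L]
R={'red':((0,8),170,60),'orange':((9,18),215,140),'yellow':((22,32),150,120),'green':((50,75),150,60),'wood':((12,26),40,120)}
def mask(im,col,box=None):
    h=cv2.cvtColor(im,cv2.COLOR_RGB2HSV).astype(int);(a,b),s,v=R[col]
    H=h[...,0];m=((H>=a)&(H<=b)|((col=='red')&(H>172)))&(h[...,1]>=s)&(h[...,2]>=v)
    if box: k=np.zeros_like(m);x0,y0,x1,y1=box;k[y0:y1,x0:x1]=1;m&=k
    return m.astype(np.uint8)
def pts(m): return np.argwhere(m)[:,::-1]
BOX={'scene':(180,170,430,300),'side':(290,170,372,360)}
E
python3 - <<'E'
from h import *
for n in('scene','side'):
    im=cv2.imread(f'pics/{n}0.png')[:,:,::-1].copy()
    for c,z in(('red',.054),('orange',.0655),('yellow',.0575),('green',.048)):
        m=mask(im,c,BOX[n]);p=pts(m)
        if len(p)<5: print(n,c,'none');continue
        r=cv2.minAreaRect(p.astype(np.float32))
        q=onplane(n,p,z);print(n,c,len(p),'px',p.mean(0).round(1),'mean',q.mean(0).round(4),'min',q.min(0).round(4),'max',q.max(0).round(4))
        if c=='red': print(' corners',cv2.approxPolyDP(max(cv2.findContours(m,0,1)[0],key=cv2.contourArea),3,True)[:,0].tolist())
    a=cv2.resize(im[165:305,175:435] if n=='scene' else im[165:365,260:420],None,fx=3,fy=3,interpolation=2)
    cv2.imwrite(f'pics/{n}crop.png',a[:,:,::-1])
E
```

```text
scene red 455 px [194.2 247.9] mean [ 0.5796 -0.0076  0.054 ] min [ 0.5231 -0.0252  0.054 ] max [0.6362 0.01   0.054 ]
 corners [[187, 221], [190, 253], [202, 277], [191, 221]]
scene orange none
scene yellow 24 px [334.3 216.4] mean [0.5445 0.2104 0.0575] min [0.5218 0.1953 0.0575] max [0.5585 0.2254 0.0575]
scene green 103 px [292.7 225.2] mean [0.5464 0.1438 0.048 ] min [0.527  0.1326 0.048 ] max [0.5939 0.1601 0.048 ]
side red 930 px [343.2 192.5] mean [ 0.5848 -0.0108  0.054 ] min [ 0.5451 -0.0644  0.054 ] max [0.6269 0.0419 0.054 ]
 corners [[329, 178], [327, 204], [338, 207], [344, 202], [347, 208], [357, 208], [360, 181]]
side orange 123 px [333.7 265.9] mean [0.5423 0.2087 0.0655] min [0.5262 0.1979 0.0655] max [0.5607 0.227  0.0655]
side yellow 106 px [332.  278.9] mean [0.5388 0.2312 0.0575] min [0.5245 0.2211 0.0575] max [0.555  0.2495 0.0575]
side green 135 px [336.2 247.5] mean [0.5557 0.1447 0.048 ] min [0.528 0.131 0.048] max [0.5829 0.1579 0.048 ]
```

View pics/scenecrop.png

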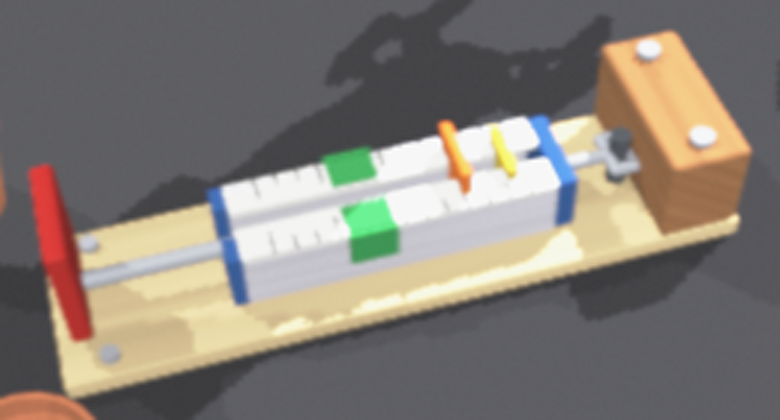

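View pics/sidecrop.png

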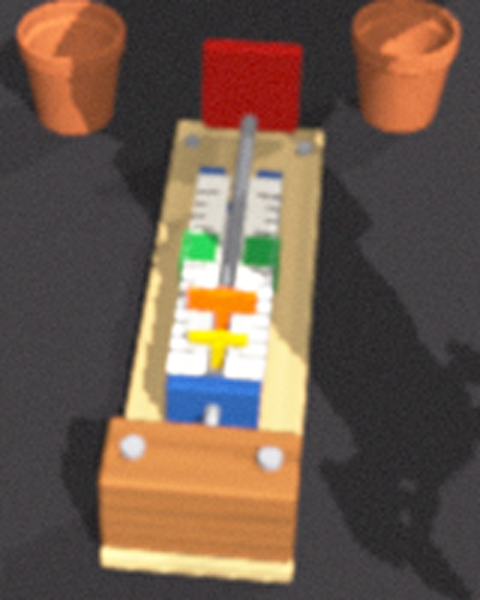

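The crops show the board, plate, band clips, orange marker and yellow pusher (which trails the marker toward the foot) clearly, with both pots clear of the path. Now I'll work out the axis and plate from the corner points.

```bash
cat > g.py <<'E'
from h import *
S=lambda x,y:(x/3+175,y/3+165-.3)
D=lambda x,y:(x/3+260,y/3+165-.3)
ang=lambda a,b:np.degrees(np.arctan2(*(b-a)[[1,0]]))
ps=onplane('scene',[S(68,386),S(738,218)],.012);print('scene near edge',ps.round(4).tolist(),ang(*ps))
for a,b in(((180,122),(125,420)),((325,130),(300,425))):
    p=onplane('side',[D(*a),D(*b)],.012);print('side edge',p.round(4).tolist(),ang(*p))
# foot bolts, marker/plate points in both views
P={'bolt far':((648,50),(270,457)),'bolt near':((703,137),(133,446)),'pusher':((504,148),(217,340)),
 'marker top far end':((446,124),(257,292)),'marker top near':((465,180),(188,291)),'plate top in far':((49,166),(301,43)),
 'plate top in near':((68,253),(204,39))}
for k,(a,b) in P.items():
    x,e=tri(('scene',S(*a)),('side',D(*b)));print(k,x.round(4),np.round(e,4))
E
python3 g.py
```

```text
scene near edge [[0.6345, -0.0078, 0.012], [0.5664, 0.3524, 0.012]] 100.7021283474719
side edge [[0.6327, -0.0085, 0.012], [0.5827, 0.2618, 0.012]] 100.46047569448702
side edge [[0.535, -0.029, 0.012], [0.4874, 0.2368, 0.012]] 100.15092944477941
bolt far [0.4876 0.3126 0.0693] [0.0004 0.0004]
bolt near [0.5563 0.3261 0.0694] [0.0007 0.0007]
pusher [0.5392 0.2258 0.0547] [0.0007 0.0007]
marker top far end [0.5262 0.195  0.0653] [0.0012 0.0012]
marker top near [0.5645 0.2006 0.0614] [0.0004 0.0004]
plate top in far [ 0.5534 -0.008   0.0912] [0.0039 0.0039]
plate top in near [0.6137 0.0062 0.0928] [0.0024 0.0024]
```

```bash
python3 -m creep '{"slide":[[-0.02,-0.01,0],[-0.0394,-0.0196,0],[-0.0394,-0.0196,0],[-0.0394,-0.0196,0],[-0.0394,-0.0196,0],[-0.0394,-0.0196,0],[-0.0394,-0.0196,0],[-0.0394,-0.0196,0],[-0.0394,-0.0196,0],[-0.0394,-0.0196,0],[-0.0394,-0.0196,0],[-0.0394,-0.0196,0],[-0.0394,-0.0196,0],[-0.0394,-0.0194,0],[0,0,0],[0,0,0],[0,0,0],[0,0,0],[0,0,0]],"rotation":[[0,0,0],[0,0,0],[0,0,0],[0,0,0],[0,0,0],[0,0,0],[0,0,0],[0,0,0],[0,0,0],[0,0,0],[0,0,0],[0,0,0],[0,0,0],[0,0,0],[0,0,-0.152],[0,0,-0.152],[0,0,-0.152],[0,0,-0.152],[0,0,0]],"fingers":[0.07,0.07,0.07,0.07,0.07,0.07,0.07,0.07,0.07,0.07,0.07,0.07,0.07,0.07,0.07,0.07,0.07,0.07,0.07]}'
cat > st.py <<'E'
from h import *
from scipy.spatial.transform import Rotation as Ro
s=ctrl.state();M=Ro.from_rotvec(s['eef_rot']).as_matrix();p=np.array(s['ee_pos'])
u=np.array([-.1805,.9836,0]);o=np.array([.5572,.128,0]);v=np.array([-.9836,-.1805,0])
print('t',s['time_s'],'tcp',p.round(4),'gauge x,y',(p-o)@u,(p-o)@v,'yaw y',np.degrees(np.arctan2(M[1,1],M[0,1])),'tilt',M[:,2].round(4))
print('F',np.round(s['contact_force'],1),'grip',s['grip_width'],s['grasp_force'])
E
python3 st.py
python3 - <<'E'
from h import *
im=optics.get_image('wrist');cv2.imwrite('pics/w1.png',im[:,:,::-1])
np.save('w1.npy',optics.calibration('wrist')['T'])
E
```

```text
time_s: 2.52
ee_pos: [0.5818, -0.006, 0.2117]
eef_rot: [0.283, -3.128, -0.0]
contact_force: [-0.0, 0.3, -1.1]
grip_width: 0.07
grasp_force: 0.0
t 2.525 tcp [ 0.5818 -0.006   0.2117] gauge x,y -0.1362789149258773 2.6913886044375624e-05 yaw y 100.33539304954151 tilt [-5.e-04 -0.e+00 -1.e+00]
F [-0.   0.3 -1.1] grip 0.0699737357866815 0.0
```

View pics/w1.png

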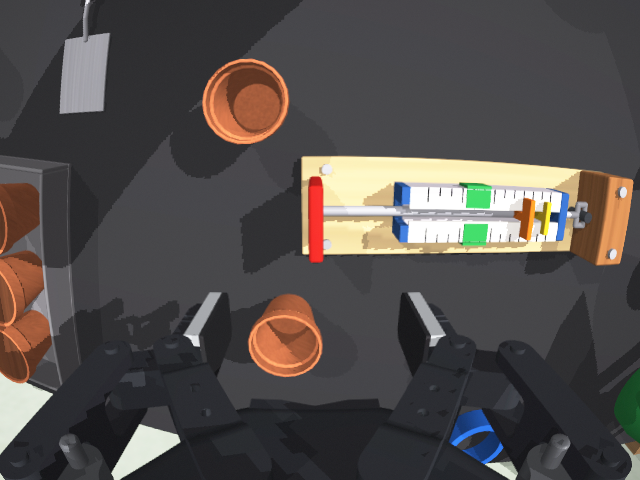

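The wrist view shows the plate's top edge at (316,178–262), in line with the finger midline (column 314). The band pieces are at x≈475, marker 528, pusher 547. The pots at (245,100) and (285,340) are outside the fingers' path.

```bash
cat > w.py <<'E'
from h import *
import sys
u=np.array([-.1805,.9836,0]);o=np.array([.5572,.128,0]);v=np.array([-.9836,-.1805,0])
def meas(im,c):
    for col,z,box in(('red',.088,(200,150,420,275)),('green',.048,(350,150,600,270)),('orange',.0655,(350,180,600,250)),('yellow',.0575,(350,180,600,250))):
        p=pts(mask(im,col,box))
        if len(p)<5: print(col,'none');continue
        q=onplane('wrist',p,z,c)-o;a=q@u;b=q@v
        print(col,len(p),'x lo/mean/hi',np.percentile(a,[2,50,98]).round(4),'y',np.percentile(b,[2,50,98]).round(4))
if __name__=='__main__':
    c=optics.calibration('wrist')
    if len(sys.argv)>1: im=cv2.imread('pics/w1.png')[:,:,::-1].copy();c['T']=np.load('w1.npy')
    else: im=optics.get_image('wrist')
    meas(im,c)
E
python3 w.py 1
```

```text
red 1173 x lo/mean/hi [-0.1394 -0.1345 -0.1291] y [-0.0309  0.0026  0.0352]
green 984 x lo/mean/hi [0.0066 0.02   0.0328] y [-0.0303  0.0077  0.0287]
orange 321 x lo/mean/hi [0.0568 0.0662 0.0715] y [-0.018   0.0022  0.0182]
yellow 277 x lo/mean/hi [0.086  0.0966 0.102 ] y [-0.0165  0.0001  0.0146]
```

```bash
python3 -m creep '{"slide":[[0.002,0.001,0.015],[0,0,0.025],[0,0,0.03],[0,0,0.03],[0,0,0.025],[0,0,0.02],[0,0,0.011],[0,0,0],[0,0,0],[0,0,0],[0,0,0],[0,0,0],[0,0,0],[0,0,0]],"rotation":[[0,0,0],[0,0,0],[0,0,0],[0,0,0],[0,0,0],[0,0,0],[0,0,0],[0,0,0],[0,0,0],[0,0,0],[0,0,0],[0,0,0],[0,0,0],[0,0,0]],"fingers":[0.07,0.07,0.07,0.07,0.07,0.07,0.07,0.07,0.03,0.018,0.01,0.008,0.008,0.008]}' 50; python3 st.py; python3 w.py; python3 -c "
from h import *
cv2.imwrite('pics/s2.png',cv2.resize(optics.get_image('scene')[100:320,120:440],None,fx=2,fy=2)[:,:,::-1])"
```

```text
time_s: 4.32
ee_pos: [0.58, -0.0054, 0.0564]
eef_rot: [-0.284, 3.128, -0.0]
contact_force: [-0.7, -0.9, 5.1]
grip_width: 0.0106
grasp_force: 51.1
t 4.325 tcp [ 0.58   -0.0054  0.0564] gauge x,y -0.13529902967895288 0.0016654942395892347 yaw y 100.38055732356283 tilt [ 7.e-04  0.e+00 -1.e+00]
F [-0.7 -0.9  5.1] grip 0.010592233364370337 51.05448603630066
red 1662 x lo/mean/hi [-0.1397 -0.1345 -0.1293] y [0.0205 0.0308 0.0429]
green 1354 x lo/mean/hi [-0.0031  0.0178  0.0334] y [0.0065 0.0196 0.0318]
orange none
yellow none
```

View pics/s2.png

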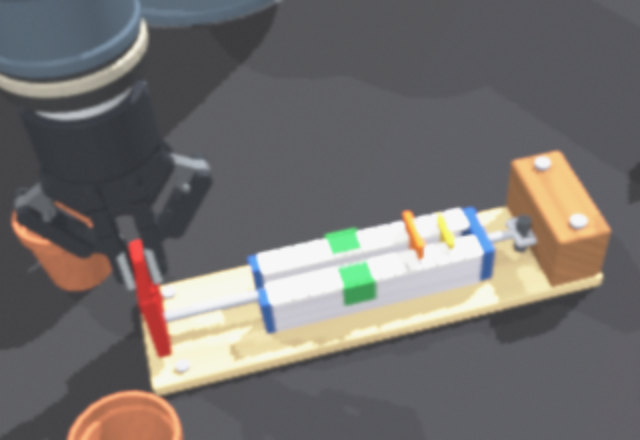

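Run:
```python
from h import *
c=optics.calibration('scene');T=np.linalg.inv(np.array(c['T']))
def pr(p):
    q=T[:3,:3]@p+T[:3,3];return np.array([(c['cx']+c['fx']*q[0]/-q[2]-120)*2,(c['cy']-c['fy']*q[1]/-q[2]-100)*2]).round()
u=np.array([-.1805,.9836,0]);v=np.array([-.9836,-.1805,0]);t=np.array([.58,-.0054,0])
for n,a,b,z in(('inner tip near corner',.006,-.011,.048),('inner tip far',.006,.011,.048),('plate top near',.006,-.032,.088),('plate top far',.006,.032,.088)):print(n,pr(t+a*u+b*v+[0,0,z]))
```

```text
inner tip near corner [163. 309.]
inner tip far [159. 288.]
plate top near [155. 296.]
plate top far [144. 233.]
```

```bash
python3 -c "
from h import *
a=optics.get_image('scene')[180:290,130:240];b=optics.get_image('side')[140:250,290:400]
cv2.imwrite('pics/s3.png',cv2.resize(np.hstack([a,b]),None,fx=3.6,fy=3.6,interpolation=2)[:,:,::-1])"
```

```text
(no output)
```

View pics/s3.png

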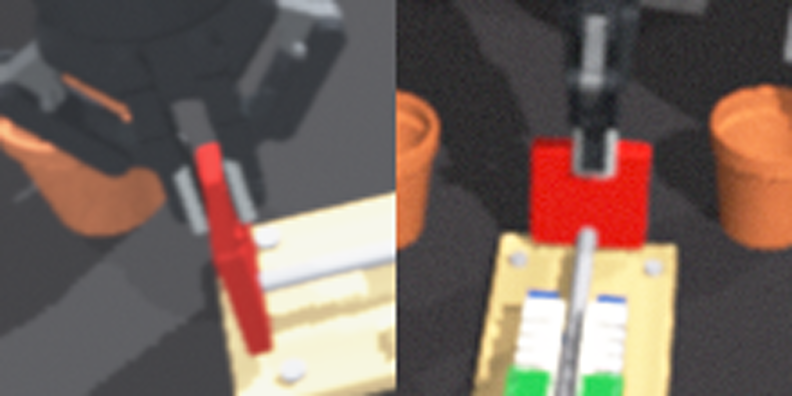

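The grip is centred on the plate's top edge (right half, pads at (593,155)) with the pads on both faces and the pots clear. Pulling most of the way next.

```bash
python3 -m creep '{"slide":[[0,-0.002,0],[0,-0.004,0],[0,-0.005,0],[0,-0.005,0],[0,-0.006,0],[0,-0.006,0],[0,-0.006,0],[0,-0.006,0],[0,-0.006,0],[0,-0.006,0],[0,-0.005,0],[0,-0.004,0],[0,-0.002,0],[0,0,0]],"rotation":[[0,0,0],[0,0,0],[0,0,0],[0,0,0],[0,0,0],[0,0,0],[0,0,0],[0,0,0],[0,0,0],[0,0,0],[0,0,0],[0,0,0],[0,0,0],[0,0,0]],"fingers":[0.008,0.008,0.008,0.008,0.008,0.008,0.008,0.008,0.008,0.008,0.008,0.008,0.008,0.008]}' 60; python3 st.py
cat > m.py <<'E'
from h import *
u=np.array([-.1805,.9836,0]);o=np.array([.5572,.128,0])
R['orange']=((5,16),190,150)
for n,b in(('side',(300,215,360,345)),('scene',(230,190,380,265))):
    im=optics.get_image(n)
    for c,z in(('orange',.0655),('green',.048),('yellow',.0575)):
        m=mask(im,c,b);
        if c=='orange': m=max(((l==np.arange(1)) for l in[0]),default=m) if 0 else m
        p=pts(m)
        if len(p)>4:
            a=(onplane(n,p,z)-o)@u;print(n,c,len(p),p.mean(0).round(1),np.percentile(a,[2,50,98]).round(4))
cv2.imwrite('pics/m.png',cv2.resize(np.hstack([optics.get_image('scene')[185:270,230:380],optics.get_image('side')[220:305,270:390]]),None,fx=2.9,fy=2.9,interpolation=2)[:,:,::-1])
E
python3 m.py
```

```text
time_s: 6.28
ee_pos: [0.5913, -0.0661, 0.0564]
eef_rot: [-0.285, 3.128, 0.004]
contact_force: [-0.6, 11.0, 6.6]
grip_width: 0.0102
grasp_force: 60.9
t 6.275 tcp [ 0.5913 -0.0661  0.0564] gauge x,y -0.1970313708663883 0.0014519168243450266 yaw y 100.42992820382763 tilt [ 7.0e-04  2.6e-03 -1.0e+00]
F [-0.6 11.   6.6] grip 0.010195185502704198 60.86812376976013
side orange 18 [333.6 247.5] [0.0289 0.0371 0.041 ]
side green 33 [339.1 247.7] [0.0073 0.0156 0.0259]
side yellow 124 [335.4 252.8] [0.0268 0.0397 0.0605]
scene green 96 [297.9 237.9] [0.0097 0.0184 0.0257]
scene yellow 44 [302.4 221.8] [0.0301 0.032  0.0348]
```

```bash
python3 -m creep '{"slide":[[0,-0.002,0],[0,-0.003,0],[0,-0.003,0],[0,-0.003,0],[0,-0.001,0],[0,0,0],[0,0,0]],"rotation":[[0,0,0],[0,0,0],[0,0,0],[0,0,0],[0,0,0],[0,0,0],[0,0,0]],"fingers":[0.008,0.008,0.008,0.008,0.008,0.008,0.008]}'; python3 st.py; python3 m.py
```

```text
time_s: 7.35
ee_pos: [0.5935, -0.0775, 0.0564]
eef_rot: [-0.286, 3.128, 0.004]
contact_force: [-1.3, 11.7, 6.6]
grip_width: 0.0105
grasp_force: 60.9
t 7.35 tcp [ 0.5935 -0.0775  0.0564] gauge x,y -0.20872104171410502 0.001400088433991067 yaw y 100.44244589312675 tilt [ 7.0e-04  2.9e-03 -1.0e+00]
F [-1.3 11.7  6.6] grip 0.010463760112957672 60.888656973838806
side orange 15 [335.1 243.4] [0.0235 0.0254 0.0281]
side green 47 [337.4 248.4] [0.0095 0.0205 0.0263]
side yellow 137 [336.3 248.8] [0.0209 0.029  0.0499]
scene green 55 [296. 239.] [0.0086 0.0121 0.0271]
scene yellow 58 [295.7 223.9] [0.0183 0.0208 0.0237]
```

View pics/m.png

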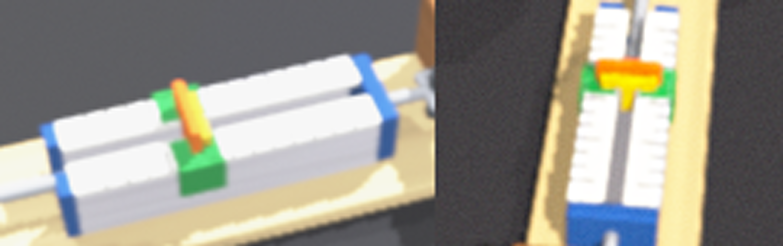

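In both views the orange marker stands in the middle of the green band: the marker foot is at (200,140) and the near clip spans x 172–222. I'll finish the hold, then ease back.

```bash
python3 -m creep '{"slide":[[0,0,0],[0,0,0],[0,0,0],[0,0,0],[0,0,0],[0,0,0],[0,0,0],[0,0,0],[0,0,0],[0,0,0],[0,0,0],[0,0,0],[0,0,0],[0,0,0]],"rotation":[[0,0,0],[0,0,0],[0,0,0],[0,0,0],[0,0,0],[0,0,0],[0,0,0],[0,0,0],[0,0,0],[0,0,0],[0,0,0],[0,0,0],[0,0,0],[0,0,0]],"fingers":[0.008,0.008,0.008,0.008,0.008,0.008,0.008,0.008,0.008,0.008,0.008,0.008,0.008,0.008]}'; python3 -m creep '{"slide":[[0,0.002,0],[0,0.003,0],[0,0.004,0],[0,0.004,0],[0,0.004,0],[0,0.005,0],[0,0.005,0],[0,0.005,0],[0,0.005,0],[0,0.005,0],[0,0.005,0],[0,0.005,0],[0,0.005,0],[0,0.004,0],[0,0.004,0],[0,0.003,0],[0,0.003,0],[0,0.002,0],[0,0,0],[0,0,0]],"rotation":[[0,0,0],[0,0,0],[0,0,0],[0,0,0],[0,0,0],[0,0,0],[0,0,0],[0,0,0],[0,0,0],[0,0,0],[0,0,0],[0,0,0],[0,0,0],[0,0,0],[0,0,0],[0,0,0],[0,0,0],[0,0,0],[0,0,0],[0,0,0]],"fingers":[0.008,0.008,0.008,0.008,0.008,0.008,0.008,0.008,0.008,0.008,0.008,0.008,0.008,0.008,0.008,0.008,0.008,0.008,0.008,0.008]}'; python3 st.py
```

```text
time_s: 9.3
ee_pos: [0.5935, -0.0775, 0.0564]
eef_rot: [-0.286, 3.128, 0.004]
contact_force: [-1.7, 13.3, 6.6]
grip_width: 0.0102
grasp_force: 60.9
time_s: 11.8
ee_pos: [0.5803, -0.0069, 0.0564]
eef_rot: [-0.285, 3.128, 0.001]
contact_force: [-1.7, 3.4, 5.6]
grip_width: 0.0102
grasp_force: 60.8
t 11.8 tcp [ 0.5803 -0.0069  0.0564] gauge x,y -0.1368845277374216 0.001649778941524482 yaw y 100.40024013983214 tilt [ 6.e-04  7.e-04 -1.e+00]
F [-1.7  3.4  5.6] grip 0.010153049840864438 60.84667503833771
```

```bash
python3 -m creep '{"slide":[[0,0.001,0],[0,0.001,0],[0,0.0005,0],[0,0,0],[0,0,0]],"rotation":[[0,0,0],[0,0,0],[0,0,0],[0,0,0],[0,0,0]],"fingers":[0.008,0.008,0.008,0.008,0.008]}'; python3 st.py
```

```text
time_s: 12.42
ee_pos: [0.58, -0.0053, 0.0565]
eef_rot: [-0.284, 3.128, -0.001]
contact_force: [-1.2, -3.0, 4.7]
grip_width: 0.0102
grasp_force: 60.8
t 12.425 tcp [ 0.58   -0.0053  0.0565] gauge x,y -0.13527214319864808 0.0016282139126287108 yaw y 100.3663987394151 tilt [ 9.e-04 -8.e-04 -1.e+00]
F [-1.2 -3.   4.7] grip 0.010228670650480517 60.813227891922
```

The force has reversed (−3 N), so the plate is on its home stop. Now I release and retract upward.

```bash
python3 -m creep '{"slide":[[0,0,0],[0,0,0],[0,0,0],[0,0,0],[0,0,0],[0,0,0],[0,0,0],[0,0,-0.01],[0,0,-0.02],[0,0,-0.03],[0,0,-0.03],[0,0,-0.03],[0,0,-0.025],[0,0,-0.01],[0,0,0],[0,0,0]],"rotation":[[0,0,0],[0,0,0],[0,0,0],[0,0,0],[0,0,0],[0,0,0],[0,0,0],[0,0,0],[0,0,0],[0,0,0],[0,0,0],[0,0,0],[0,0,0],[0,0,0],[0,0,0],[0,0,0]],"fingers":[0.02,0.03,0.045,0.06,0.06,0.06,0.06,0.06,0.06,0.06,0.06,0.06,0.06,0.06,0.06,0.06]}'; python3 st.py; python3 w.py; python3 -c "
from h import *
cv2.imwrite('pics/w4.png',optics.get_image('wrist')[:,:,::-1])"
```

```text
time_s: 14.42
ee_pos: [0.5792, -0.0049, 0.2099]
eef_rot: [0.284, -3.127, -0.0]
contact_force: [0.5, 0.3, -0.3]
grip_width: 0.06
grasp_force: 0.0
t 14.425 tcp [ 0.5792 -0.0049  0.2099] gauge x,y -0.13472271988740453 0.00230540372751454 yaw y 100.38086139537683 tilt [-0.0014  0.     -1.    ]
F [ 0.5  0.3 -0.3] grip 0.06004250089839378 0.0
red 1190 x lo/mean/hi [-0.1395 -0.1346 -0.1291] y [-0.0304  0.003   0.0355]
green 629 x lo/mean/hi [0.0054 0.0152 0.0331] y [-0.0299  0.0117  0.0294]
orange 285 x lo/mean/hi [0.0074 0.0144 0.0181] y [-0.0176  0.0022  0.0191]
yellow 296 x lo/mean/hi [0.0272 0.0961 0.1019] y [-0.016   0.0007  0.016 ]
```

View pics/w4.png

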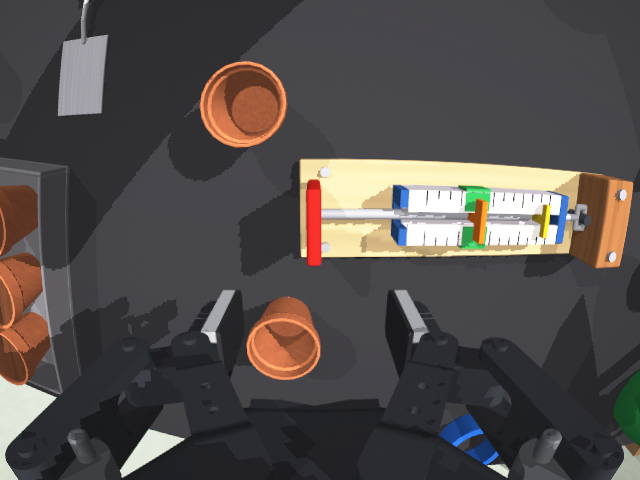

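The marker stands inside the green band at (480,222). The plate (-0.1346, the same reading as at the start) and the pusher are back home, and neither pot has moved.

```bash
python3 -c "
from plant import close_job
print(close_job())"
```

```text
the job is handed in; nothing more can be done
None
```

The proof test is done and handed in at about 14.5 s: I held the pull in the green band for about two seconds, then eased the plate home; the marker is still in the band, and the pots are where they were.

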